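Rack the offcuts, then hold the post over its weld seat

TASK

Clear the two round tube stubs off the base plate and stand them upright along the middle of the little aluminium shelf, in one straight side-by-side row with the stub that is already there, no more than a finger's width (about 20 mm) between neighbours. Then take the rectangular post, carry it over the top of the row of fire bricks to the plate, and present it to the welder: upright, about 6 mm above the raised seat in the middle of the plate, centred on it and with its wide sides along the seat's long sides, not touching the plate. Finish while still holding the post there at rest, nothing set down or let go, and leave the fire bricks, the spray can and the hammer where they are.

Things in the scene. Friction and masses are not known exactly. Their poses are not given: they have to be found in the camera images.
- stub_a: Round steel tube stub standing upright, outside diameter 40 mm, bore 32 mm, 80 mm tall, about 0.3 kg, loose. Starts standing on the base plate, on the robot's side of the seat. Origin: centre of its underside; z up its axis.
- stub_b: The same kind of round stub (40 mm diameter, 80 mm tall), loose, starts standing on the base plate beyond the seat. Origin: centre of its underside; z up its axis.
- stub_c: The same kind of round stub (40 mm diameter, 80 mm tall), loose, already standing on the shelf near the shelf's -x end. Origin: centre of its underside.
- shelf: Low aluminium shelf fixed to the bench: one flat board 250 mm (its x) by 80 mm (its y), top 50 mm above the bench, no walls or lips. Origin: on the bench under its centre. The row runs along its x axis.
- shelf_top (a point): Centre of the shelf board's top face; axes as the shelf's.
- plate: Dark steel base plate fixed to the bench, 220 mm (its x) by 130 mm (its y), 10 mm thick, with a bright raised rectangular seat in the middle, 36 mm (x) by 56 mm (y) and 8 mm tall. Origin: on the bench under the plate's centre; z up.
- seat (a point): Centre of the top face of the raised seat, 18 mm above the bench; axes as the plate's (the seat's long side is y).
- post: Rectangular steel tube standing upright on the bench on the other side of the fire bricks from the plate: 30 mm (its x) by 50 mm (its y), 140 mm tall, 3 mm walls, open ends, 0.35 to 0.65 kg, loose. Origin: centre of its underside; z up its length. Gripped across the 30 mm (its x).
- brick_near: Cream insulating fire brick standing on its long edge, 230 mm (its x) by 64 mm (its y) by 114 mm tall, about 1.1 kg, loose. The nearer to the robot of the two that make a wall between post and plate. Origin: centre of its underside.
- brick_far: The second fire brick, same size, in line with the first (along its x) with a few millimetres between. Origin: centre of its underside.
- spray: Spray can standing on the bench beyond the plate, 54 mm diameter, 160 mm tall, loose, a bystander. Origin: centre of its underside.
- hammer: Hammer lying on the bench beyond the post, 260 mm long, 26 mm high, head about 90 mm across at its +x end, loose, a bystander. Origin: on the bench near its middle; its handle runs along its x.

How it is judged:
On the way, in this order (a step that is already met when the one before it is completed fails the run):
1. all three stubs stand released in one neat row on the shelf (z of stub_a in the frame of shelf_top between -0.004 and 0.004 m and y of stub_a in the frame of shelf_top between -0.016 and 0.016 m and x of stub_a in the frame of shelf_top between -0.125 and 0.125 m and angle between each of stub_a, stub_b, stub_c's own z axis and vertical below 0.1 rad and linear speed of each of stub_a, stub_b, stub_c below 0.02 m/s and contact force between the fingers and stub_a below 0.1 N and z of stub_b in the frame of shelf_top between -0.004 and 0.004 m and y of stub_b in the frame of shelf_top between -0.016 and 0.016 m and x of stub_b in the frame of shelf_top between -0.125 and 0.125 m and contact force between the fingers and stub_b below 0.1 N and z of stub_c in the frame of shelf_top between -0.004 and 0.004 m and y of stub_c in the frame of shelf_top between -0.016 and 0.016 m and x of stub_c in the frame of shelf_top between -0.125 and 0.125 m and contact force between the fingers and stub_c below 0.1 N and ((horizontal distance between stub_a and stub_b below 0.064 m and horizontal distance between stub_a and stub_c below 0.064 m and horizontal distance between stub_b and stub_c above 0.077 m) or (horizontal distance between stub_b and stub_a below 0.064 m and horizontal distance between stub_b and stub_c below 0.064 m and horizontal distance between stub_a and stub_c above 0.077 m) or (horizontal distance between stub_c and stub_a below 0.064 m and horizontal distance between stub_c and stub_b below 0.064 m and horizontal distance between stub_a and stub_b above 0.077 m))), for 0.2 s.
2. the post's underside passes above the top of the fire-brick wall (y of post in the frame of brick_near between -0.032 and 0.032 m and x of post in the frame of brick_near between -0.14 and 0.375 m and height (world z) of post above 0.114 m).
At the end, for the whole second after the job is handed in: Post gripped, still, upright within 4 degrees, 2 to 12 mm above the seat, centred within 7 mm, wide sides within 0.1 rad of the seat's, off the plate; three stubs upright and released on the shelf within 16 mm of its middle line, neighbours' centres at most 64 mm apart (all of step 1 and x of post in the frame of seat between -0.007 and 0.007 m and y of post in the frame of seat between -0.007 and 0.007 m and z of post in the frame of seat between 0.002 and 0.012 m and angle between the y axis of post and the y axis of plate, either way round below 0.1 rad and angle between post's own z axis and vertical below 0.07 rad and linear speed of post below 0.01 m/s and contact force between post and plate below 0.05 N and contact force between the fingers and post above 1 N and contact force between post and stub_a below 0.05 N and contact force between post and stub_b below 0.05 N and contact force between post and stub_c below 0.05 N); the arm keeps its last pose, push and grip.
It fails at once if brick_near pushed more than 20 mm from its place or tipped (distance of brick_near from where it was at the start of the episode above 0.02 m or angle between brick_near's own z axis and vertical above 0.3 rad).
It fails at once if brick_far pushed more than 20 mm from its place or tipped (distance of brick_far from where it was at the start of the episode above 0.02 m or angle between brick_far's own z axis and vertical above 0.3 rad).
It fails at once if spray pushed more than 20 mm from its place or tipped (distance of spray from where it was at the start of the episode above 0.02 m or angle between spray's own z axis and vertical above 0.3 rad).
It fails at once if hammer pushed more than 20 mm from its place or tipped (distance of hammer from where it was at the start of the episode above 0.02 m).
It also fails if it takes over 67 s, if anything falls off the work surface, if the arm or the gripper's body presses on something with over 40 N, if the wrist force passes 120 N, or if a joint passes its speed limit or range.

ROBOT

A 6-joint arm with a two-finger parallel gripper is mounted at the origin on the work surface. World frame = base frame: x ahead of the robot, y to its left, z up, the work surface at z = 0. Lengths are in m, angles in rad, forces in N, time in s.
With the tool pointing down it reaches from about 0.325 to 0.775 m from the base axis. Payload 5.5 kg.
Tool frame: the origin (TCP) lies midway between the tips of the shut fingers; the grasp point (between the pads) lies arm.hold_point_z behind it (arm.hold_point_z is the distance from the TCP to the grasp point, in m); z points along the fingers, y is the line along which they close (so a half turn about z gives the same grasp; the last joint's range is limited). The gripper opens to 88 mm and grips with 3 to 60 N. Pads are 20 mm wide; open, the fingers measure 115 mm over their backs; the gripper's body (75 mm by 178 mm) begins 61 mm behind the grasp point.
Start: joints at [1.256, 0.091, 1.231, -0, 1.82, -0.057], TCP at [0.153, 0.58, 0.223] pointing down, gripper open.
Joint ranges: [-2.87, 2.87], [-0.86, 2.18], [0.17, 2.46], [-1.51, 4.65], [0.06, 2.69], [-2.65, 2.65]. Speed limits (rad/s): [2.57, 2.57, 3.01, 3.14, 3.14, 3.14].

INTERFACE

Orientations are given as a rotation vector (axis times angle).
In Python, from station import arm gives the robot as it stands.
- The arm moves only by the tool send_rows, never from a script. Its argument "moves" is a list of rows, each an object with "translation": the shift along the world's x, y, z in mm, a list of three; "turn": the turn about the world's z in degrees. A call has 1 to 8 rows; each row shifts and turns the commanded pose from where the row before left it; what a row does not reach is not made up. A row lasts 1/12 s, in which the tool goes at most 41.7 mm and 7.16 degrees, less where a joint would pass 70% of its speed; a pose out of reach is approached as far as the arm can. A call is refused whole if a number of a shift passes 41.7 or a number of a turn 7.16, either way. A call with a gripper value outside its range is refused whole. "jaw" is the finger opening in mm, from 0 to 87.8, set as the call begins (left out, the last holds). The fingers move at their own pace and stop on an object; "grip_force" is the grip in N (left out, the last holds). Time passes only in rows, so rows that do not move let the fingers close. It gives the time, the measured TCP pose, the force, the opening and the grip force at its end, in the units of the state.
- arm.state(): the state, without advancing time (a new reading comes with each control period).
- arm.camera(name): name is "scene" or "side" or "wrist"; returns a dict with "pixels" (384x512x3 uint8, red, green, blue), "mtx" (3x3 intrinsics, pixels), "R" (3x3) and "t" (3): a world point X has camera coordinates R X + t. Camera axes: x right, y down, z forward; pixel columns grow to the right and rows downward; lengths in m; the calibration is good to about 2 mm. The wrist camera is an equidistant fisheye: a pixel r from the principal point sees the ray r / f radians off the axis. A picture is of the moment at which its call begins. There is no depth.
- arm.close_job(): hands the job in; it is judged then, once.
The state is a dict: "t": time; "joints": joint angles; "joint_velocities": joint speeds; "joint_torque": joint torques, N m; "ee_pos": TCP position; "tool_rot": TCP orientation; "ft_force": force on the tool from outside, world axes, zero at the start; "ft_torque": the same for the moment, N m; "finger_gap": opening from 0.0 (shut) to 1.0 (fully open); "gripper_force": force on a finger pad.
Only numpy, scipy, OpenCV 4.12 (cv2) and the standard library are available. Lean on these libraries where they do the work, as an engineer would, in place of code of your own. Each camera call takes 0.05 s, during which the arm holds its last target. There are 200 camera calls.

## Working session

There is one attempt and no reset: what is moved stays moved. The work goes in short steps, Python scripts to look and compute and a tool call to move; the robot and the scene stay as the last step left them, time stands still between calls to the robot, and variables do not carry over. Pictures are saved under pics/ and viewed, at most 10 in all, crops included, and the job is handed in when it is done.

Besides the shell and the picture viewer there is one more tool, called after "Call:" in YAML: its name, and indented under it one key for each argument. send_rows: Moves the arm, as the interface text tells. Its arguments: {"type":"object","properties":{"moves":{"type":"array","items":{"type":"object","properties":{"translation":{"type":"array","items":{"type":"number"}},"turn":{"type":"number"}}}},"jaw":{"type":"number"},"grip_force":{"type":"number"}},"required":["moves"]}

```bash
mkdir -p pics; ls; cat > h.py <<'E'
import numpy as np, cv2
from station import arm
def snap(n,f):
    c=arm.camera(n); cv2.imwrite(f"pics/{f}.png",c["pixels"][:,:,::-1]); np.savez(f"pics/{f}.npz",**{k:np.asarray(c[k]) for k in("mtx","R","t")}); return c
def ray2z(f,uv,z,fish=False):
    c=np.load(f"pics/{f}.npz");K,R,t=c["mtx"],c["R"],c["t"]
    out=[]
    for (u,v),zz in zip(uv,np.broadcast_to(z,len(uv))):
        x,y=(u-K[0,2])/K[0,0],(v-K[1,2])/K[1,1]
        if fish:
            r=np.hypot(x,y); d=np.array([x/r*np.sin(r),y/r*np.sin(r),np.cos(r)]) if r>0 else np.array([0,0,1.])
        else: d=np.array([x,y,1.])
        C=-R.T@t; d=R.T@d; out.append(C+d*(zz-C[2])/d[2])
    return np.array(out)
def proj(f,X):
    c=np.load(f"pics/{f}.npz");p=(c["R"]@np.asarray(X,float).T).T+c["t"]; q=p@c["mtx"].T; return q[:,:2]/q[:,2:]
E
python3 - <<'E'
from h import *
ims=[snap(n,n+"0")["pixels"] for n in("scene","side","wrist")]
for n in("scene0","side0","wrist0"):
    c=np.load(f"pics/{n}.npz"); print(n,-c["R"].T@c["t"],c["R"][2],c["mtx"][0,0])
print(arm.hold_point_z,arm.state())
E
```

```text
pics
scene0 [1.35214145 0.61179795 0.79789432] [-0.61106597 -0.51769086 -0.59882765] 385.91096056842736
side0 [ 0.31545398 -0.80752457  0.58467332] [ 0.27551831  0.79886805 -0.53469571] 376.8774904005215
wrist0 [0.08854534 0.59706827 0.38404419] [ 0.23590023 -0.06466833 -0.96962317] 297.3186396354542
0.0187 {'t': 0.15, 'joints': array([ 1.25627390e+00,  9.16629831e-02,  1.23154720e+00, -2.84131374e-05,
        1.81977423e+00, -5.66798252e-02]), 'joint_velocities': array([-5.90816654e-06, -2.08468892e-03, -2.22684437e-03, -6.25109698e-04,
       -1.89842805e-03,  1.42045676e-03]), 'joint_torque': array([ 1.69522682e-03, -4.47044635e+01, -4.06905556e+01,  6.98523992e-02,
        2.74380692e-02, -1.22598744e-04]), 'ee_pos': array([0.15293434, 0.5799749 , 0.2218154 ]), 'tool_rot': array([-4.03878444e-01, -3.11529106e+00,  2.15643887e-03]), 'ft_force': array([0.12329257, 0.11135115, 0.30140125]), 'ft_torque': array([-0.03195451,  0.00930198, -0.0088184 ]), 'gripper_force': 0.0, 'finger_gap': 0.999899670106439}
```

View pics/scene0.png

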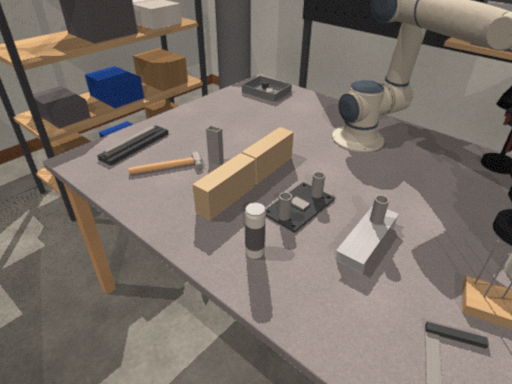

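View pics/side0.png

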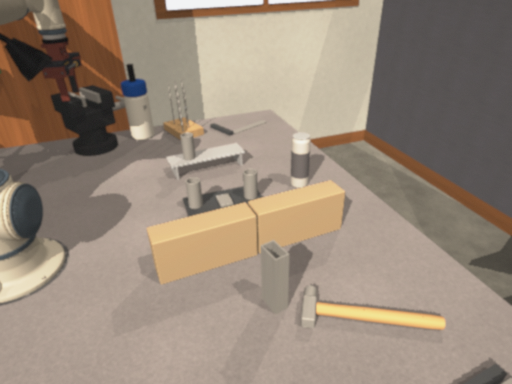

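View pics/wrist0.png

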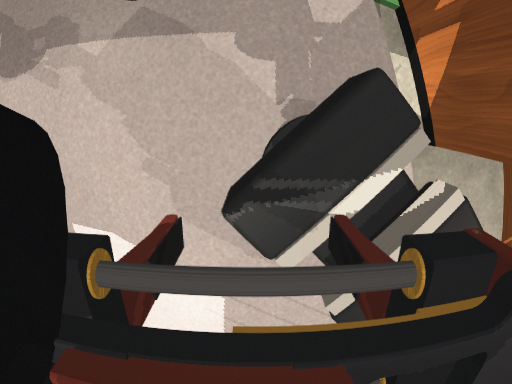

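The scene view shows the wall of bricks (195–295, 130–215), the post (215,145), stubs on the plate (285,205) and (318,185), the shelf (368,238) with its stub at (379,208). The side view shows the same from the other side. I'll enlarge both for corner picking.

```bash
python3 - <<'E'
import cv2
a=cv2.imread("pics/scene0.png")[120:280,195:405]; cv2.imwrite("pics/sc.png",cv2.resize(a,None,fx=3.8,fy=3.75,interpolation=cv2.INTER_CUBIC)[:600,:800])
a=cv2.imread("pics/side0.png")[125:320,145:345]; cv2.imwrite("pics/sd.png",cv2.resize(a,None,fx=3,fy=3,interpolation=cv2.INTER_CUBIC))
E
```

```text
(no output)
```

View pics/sc.png

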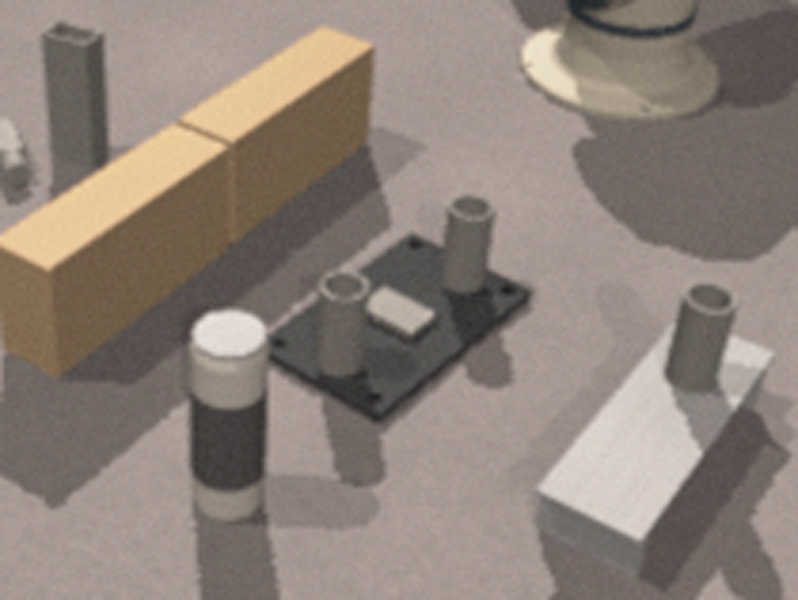

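View pics/sd.png

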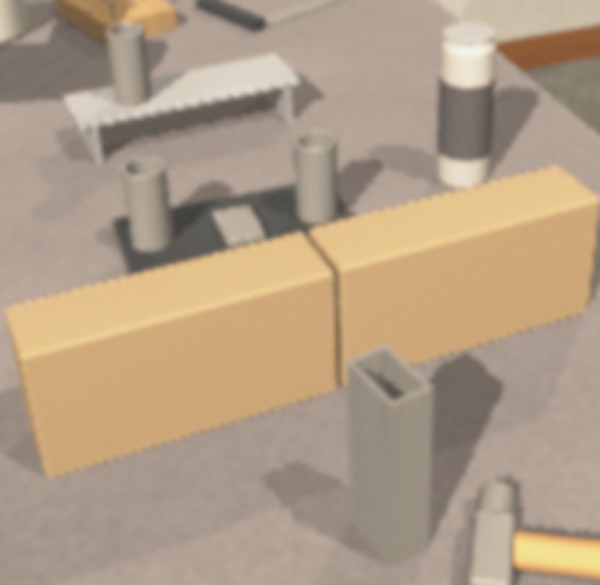

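Both crops are clear: all corners of the seat, shelf, brick tops, post top and stub rims can be read. Intersecting each with its known height:

```bash
cat > m.py <<'E'
from h import *
P={"a":(.09,[(470,208)],[(145,165)]),"b":(.09,[(344,286)],[(316,140)]),"c":(.13,[(709,300)],[(126,32)]),
"post":(.14,[(45,36),(58,25),(104,33),(90,45)],[(350,365),(386,347),(432,380),(396,403)]),
"seat":(.018,[(388,287),(434,316),(408,338),(366,310)],[(212,211),(249,206),(264,238),(226,244)]),
"plate":(.01,[(415,236),(531,291),(378,415),(267,343)],[]),
"shelf":(.05,[(773,354),(640,540),(538,490),(670,330)],[(65,97),(285,57),(300,82),(85,120)]),
"bn":(.114,[(325,27),(374,45),(230,143),(180,123)],[(5,310),(308,233),(335,268),(22,357)]),
"bf":(.114,[(180,123),(230,147),(50,268),(0,245)],[(308,230),(560,167),(600,200),(337,268)]),
"spray":(.16,[(230,335)],[(470,37)])}
for k,(z,s,d) in P.items():
  for n,l,sx,sy,ox,oy in(("scene0",s,3.8,3.75,195,120),("side0",d,3,3,145,125)):
    if not l: continue
    uv=[((x+.5)/sx-.5+ox,(y+.5)/sy-.5+oy) for x,y in l]
    w=ray2z(n,uv,z)[:,:2]*1000
    print(k,n,"c",w.mean(0).round(1), end=" ")
    if len(l)>1:
      for i in range(4):
        e=w[(i+1)%4]-w[i]; print("(%.0f,%.0f° )"%(np.hypot(*e),np.degrees(np.arctan2(e[1],e[0]))%180),end="")
    print()
E
python3 m.py
```

```text
a scene0 c [449.2  95.9] 
a side0 c [448.4  98. ] 
b scene0 c [606.9  83. ] 
b side0 c [607.6  83.9] 
c scene0 c [482.9 324. ] 
c side0 c [479.  317.5] 
post scene0 c [ 520.4 -307.7] (25,17° )(47,112° )(27,16° )(47,110° )
post side0 c [ 520.4 -311.3] (29,17° )(42,109° )(30,22° )(45,107° )
seat scene0 c [529.3  86.6] (53,83° )(39,1° )(49,82° )(39,8° )
seat side0 c [525.5  81. ] (36,173° )(61,87° )(36,174° )(62,87° )
plate scene0 c [525.7  86. ] (124,90° )(218,179° )(122,85° )(208,179° )
shelf scene0 c [540.5 330.3] (247,4° )(77,94° )(226,4° )(80,110° )
shelf side0 c [538.8 327.3] (257,2° )(72,86° )(240,0° )(66,100° )
bn scene0 c [ 423.2 -134.9] (59,93° )(229,4° )(55,95° )(232,5° )
bn side0 c [ 423.3 -137.7] (232,4° )(53,93° )(231,5° )(59,95° )
bf scene0 c [ 654.2 -115.9] (59,90° )(225,3° )(52,96° )(231,5° )
bf side0 c [ 654.6 -120.9] (230,3° )(60,92° )(229,3° )(58,93° )
spray scene0 c [775.5 111.2] 
spray side0 c [770.7  99. ]
```

Both views agree within a few mm, and the sizes check out. Moving over stub_a.

Call:
send_rows:
  moves:
    - {"translation":[18,-30,-2],"turn":1.1}
    - {"translation":[18,-30,-2],"turn":1.1}
    - {"translation":[18,-30,-2],"turn":1.1}
    - {"translation":[18,-30,-2],"turn":1.1}
    - {"translation":[18,-30,-2],"turn":1.1}
    - {"translation":[18,-30,-2],"turn":1.1}
    - {"translation":[18,-30,-2],"turn":1.1}
    - {"translation":[18,-30,-2],"turn":1.1}
  jaw: 87

```text
t: 0.82
ee_pos: [0.2973, 0.3386, 0.2063]
tool_rot: [-0.162, -3.137, 0.0]
ft_force: [1.1, 0.6, 0.4]
finger_gap: 0.988
gripper_force: 0.0
```

Call:
send_rows:
  moves:
    - {"translation":[20,-31,0],"turn":1.1}
    - {"translation":[20,-31,0],"turn":1.1}
    - {"translation":[20,-31,0],"turn":1.1}
    - {"translation":[20,-31,0],"turn":1.1}
    - {"translation":[20,-31,0],"turn":1.1}
    - {"translation":[20,-31,0],"turn":1.1}
    - {"translation":[20,-31,0],"turn":1.1}
    - {"translation":[12,-26,0],"turn":1.1}

```text
t: 1.48
ee_pos: [0.45, 0.0948, 0.2062]
tool_rot: [0.077, -3.14, 0.001]
ft_force: [0.6, 0.6, -0.6]
finger_gap: 0.99
gripper_force: 0.0
```

Call:
send_rows:
  moves:
    - {"translation":[0,0,0],"turn":0}
    - {"translation":[0,0,0],"turn":0}
    - {"translation":[0,0,0],"turn":0}

```text
t: 1.73
ee_pos: [0.4487, 0.0976, 0.2064]
tool_rot: [0.077, -3.14, -0.001]
ft_force: [-0.3, 0.6, -0.0]
finger_gap: 0.993
gripper_force: 0.0
```

```bash
python3 - <<'E'
from h import *
snap("wrist","w1"); print(arm.state()["ee_pos"],arm.state()["tool_rot"])
E
```

```text
[0.44856597 0.09803618 0.20656825] [ 7.85489554e-02 -3.14030530e+00 -7.52472430e-04]
```

View pics/w1.png

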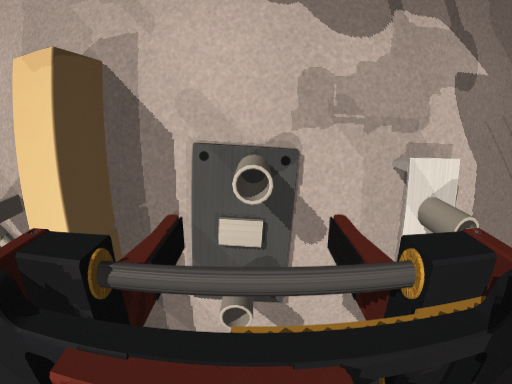

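The wrist view shows the near stub rim at (253,183), seat (219–263, 218–248), plate edges at (193,143)–(299,149), the other stub's rim at (237,313), and the shelf at right with its stub rim at (460,222).

```bash
python3 - <<'E'
from h import *
r=lambda uv,z: print((ray2z("w1",uv,z,True)[:,:2]*1000).round(1).tolist())
r([(253,183)],.09); r([(237,314)],.09); r([(461,222)],.13)
r([(219,219),(263,219),(262,247),(219,245)],.018)
r([(194,143),(299,149)],.01)
r([(411,158),(459,159)],.05)
c=np.load("pics/w1.npz");print(-c["R"].T@c["t"],c["R"])
E
```

```text
[[444.8, 94.7]]
[[600.2, 83.3]]
[[465.0, 309.7]]
[[509.2, 54.3], [506.3, 109.5], [545.0, 110.4], [545.2, 54.6]]
[[415.9, 20.3], [417.4, 148.8]]
[[413.2, 280.5], [407.6, 356.7]]
[0.38222252 0.09420994 0.36888844] [[-4.91562992e-02  9.98791053e-01 -3.00988763e-04]
 [ 9.68639665e-01  4.77458563e-02  2.43839152e-01]
 [ 2.43558734e-01  1.16946807e-02 -9.69815641e-01]]
```

Call:
send_rows:
  moves:
    - {"translation":[-1,-1,-30],"turn":0}
    - {"translation":[0,0,-35],"turn":0}
    - {"translation":[0,0,-35],"turn":0}
    - {"translation":[0,0,-30],"turn":0}
    - {"translation":[0,0,-18],"turn":0}
    - {"translation":[0,0,-6],"turn":0}
    - {"translation":[0,0,0],"turn":0}

```text
t: 2.37
ee_pos: [0.4465, 0.0972, 0.0511]
tool_rot: [0.081, -3.137, 0.0]
ft_force: [0.7, 1.1, -0.2]
finger_gap: 0.99
gripper_force: 0.0
```

Call:
send_rows:
  moves:
    - {"translation":[0,0,0],"turn":0}
    - {"translation":[0,0,0],"turn":0}
    - {"translation":[0,0,0],"turn":0}
    - {"translation":[0,0,0],"turn":0}
    - {"translation":[0,0,0],"turn":0}
    - {"translation":[0,0,0],"turn":0}
  jaw: 30
  grip_force: 20

```text
t: 2.87
ee_pos: [0.4483, 0.0962, 0.0532]
tool_rot: [-0.077, 3.14, 0.0]
ft_force: [0.6, 0.8, 0.1]
finger_gap: 0.575
gripper_force: 0.0
```

Call:
send_rows:
  moves:
    - {"translation":[0,0,0],"turn":0}
    - {"translation":[0,0,0],"turn":0}
    - {"translation":[0,0,0],"turn":0}
    - {"translation":[0,0,0],"turn":0}
    - {"translation":[0,0,0],"turn":0}
    - {"translation":[0,0,0],"turn":0}

```text
t: 3.37
ee_pos: [0.4481, 0.096, 0.0528]
tool_rot: [-0.077, 3.14, -0.0]
ft_force: [-0.2, -1.5, 2.2]
finger_gap: 0.459
gripper_force: 20.0
```

Call:
send_rows:
  moves:
    - {"translation":[0,0,20],"turn":0}
    - {"translation":[0,0,35],"turn":0}
    - {"translation":[0,0,40],"turn":0}
    - {"translation":[5,10,35],"turn":0}
    - {"translation":[10,25,17],"turn":0}
    - {"translation":[10,30,0],"turn":0}
    - {"translation":[10,30,0],"turn":0}
    - {"translation":[10,30,0],"turn":0}

```text
t: 4.03
ee_pos: [0.4931, 0.2227, 0.1993]
tool_rot: [0.077, -3.14, -0.001]
ft_force: [0.2, -0.1, -1.9]
finger_gap: 0.46
gripper_force: 19.9
```

Call:
send_rows:
  moves:
    - {"translation":[10,30,0],"turn":0}
    - {"translation":[10,30,0],"turn":0}
    - {"translation":[10,25,0],"turn":0}
    - {"translation":[12,20,0],"turn":0}
    - {"translation":[0,0,0],"turn":0}
    - {"translation":[0,0,0],"turn":0}
    - {"translation":[0,0,0],"turn":0}

```text
t: 4.62
ee_pos: [0.5346, 0.3257, 0.1987]
tool_rot: [0.078, -3.139, 0.002]
ft_force: [0.7, -0.7, -2.3]
finger_gap: 0.461
gripper_force: 20.0
```

```bash
python3 - <<'E'
from h import *
snap("wrist","w2"); snap("side","s2"); print(arm.state()["ee_pos"],arm.state()["tool_rot"])
E
```

```text
[0.53472513 0.3252374  0.19975402] [ 7.61262938e-02 -3.14046972e+00  3.12159949e-04]
```

View pics/w2.png

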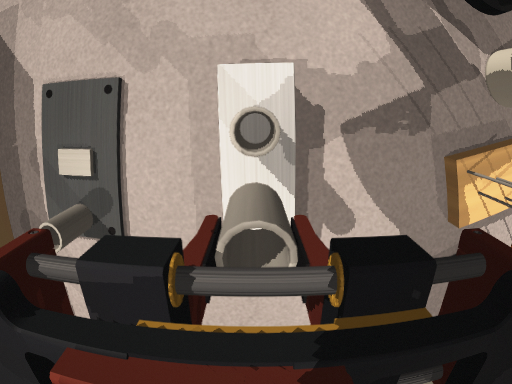

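Stub_c's rim is centred at (255,131), between the shelf's edges. The shelf's end corners are (218,64) and (294,63), and the held stub hangs in line with it at (258,240).

```bash
python3 - <<'E'
from h import *
r=lambda uv,z: print((ray2z("w2",uv,z,True)[:,:2]*1000).round(1).tolist())
r([(255,131)],.13); r([(218,64),(294,63),(221,180),(296,180)],.05); r([(75,163)],.018)
E
```

```text
[[478.5, 322.1]]
[[412.6, 280.1], [407.6, 358.8], [536.1, 288.1], [532.0, 368.6]]
[[528.1, 83.9]]
```

Call:
send_rows:
  moves:
    - {"translation":[-1,1,-20],"turn":0}
    - {"translation":[-1,1,-35],"turn":0}
    - {"translation":[0,0,-30],"turn":0}
    - {"translation":[0,0,-14],"turn":0}
    - {"translation":[0,0,-4],"turn":0}
    - {"translation":[0,0,-2],"turn":0}
    - {"translation":[0,0,0],"turn":0}
    - {"translation":[0,0,0],"turn":0}

```text
t: 5.38
ee_pos: [0.534, 0.3286, 0.0973]
tool_rot: [-0.077, 3.137, 0.003]
ft_force: [0.4, -0.2, -1.5]
finger_gap: 0.458
gripper_force: 20.0
```

Call:
send_rows:
  moves:
    - {"translation":[0,0,0],"turn":0}
    - {"translation":[0,0,0],"turn":0}
    - {"translation":[0,0,-1],"turn":0}
    - {"translation":[0,0,0],"turn":0}
    - {"translation":[0,0,0],"turn":0}

```text
t: 5.8
ee_pos: [0.5329, 0.3282, 0.0937]
tool_rot: [0.078, -3.141, 0.0]
ft_force: [0.1, 0.4, -2.3]
finger_gap: 0.46
gripper_force: 20.0
```

Call:
send_rows:
  moves:
    - {"translation":[0,0,-1],"turn":0}
    - {"translation":[0,0,0],"turn":0}
    - {"translation":[0,0,-0.5],"turn":0}
    - {"translation":[0,0,0],"turn":0}
    - {"translation":[0,0,0],"turn":0}

```text
t: 6.22
ee_pos: [0.5332, 0.3282, 0.0928]
tool_rot: [-0.077, 3.14, 0.001]
ft_force: [0.2, -1.1, 3.3]
finger_gap: 0.46
gripper_force: 20.0
```

Call:
send_rows:
  moves:
    - {"translation":[0,0,0],"turn":0}
    - {"translation":[0,0,0],"turn":0}
    - {"translation":[0,0,0],"turn":0}
    - {"translation":[0,0,0],"turn":0}
    - {"translation":[0,0,0],"turn":0}
    - {"translation":[0,0,0],"turn":0}
    - {"translation":[0,0,20],"turn":0}
    - {"translation":[0,0,35],"turn":0}
  jaw: 87

```text
t: 6.88
ee_pos: [0.5309, 0.3271, 0.1421]
tool_rot: [0.077, -3.132, 0.007]
ft_force: [1.6, 0.1, 0.2]
finger_gap: 0.983
gripper_force: 0.0
```

Call:
send_rows:
  moves:
    - {"translation":[0,0,35],"turn":0}
    - {"translation":[0,-10,25],"turn":0}
    - {"translation":[9,-31,0],"turn":0}
    - {"translation":[9,-31,0],"turn":0}
    - {"translation":[9,-31,0],"turn":0}
    - {"translation":[9,-31,0],"turn":0}
    - {"translation":[9,-31,0],"turn":0}
    - {"translation":[9,-31,0],"turn":0}

```text
t: 7.55
ee_pos: [0.5872, 0.1307, 0.2072]
tool_rot: [-0.078, 3.14, 0.0]
ft_force: [-0.3, -0.5, -0.8]
finger_gap: 0.989
gripper_force: 0.0
```

Call:
send_rows:
  moves:
    - {"translation":[10,-31,0],"turn":0}
    - {"translation":[9,-17,0],"turn":0}
    - {"translation":[0,0,-20],"turn":0}
    - {"translation":[0,0,-20],"turn":0}
    - {"translation":[0,0,0],"turn":0}
    - {"translation":[0,0,0],"turn":0}
    - {"translation":[0,0,0],"turn":0}

```text
t: 8.13
ee_pos: [0.6061, 0.0844, 0.1682]
tool_rot: [-0.078, 3.14, 0.0]
ft_force: [0.8, -0.7, -0.2]
finger_gap: 0.994
gripper_force: 0.0
```

```bash
python3 - <<'E'
from h import *
a=[cv2.resize(snap(n,f)["pixels"][:,:,::-1],(400,300)) for n,f in(("wrist","w3"),("side","s3"))]
cv2.imwrite("pics/c3.png",np.hstack(a)); print(arm.state()["ee_pos"],arm.state()["tool_rot"])
E
```

```text
[0.60651336 0.08462352 0.16901459] [-7.85062208e-02  3.13802538e+00  2.74966495e-04]
```

View pics/c3.png

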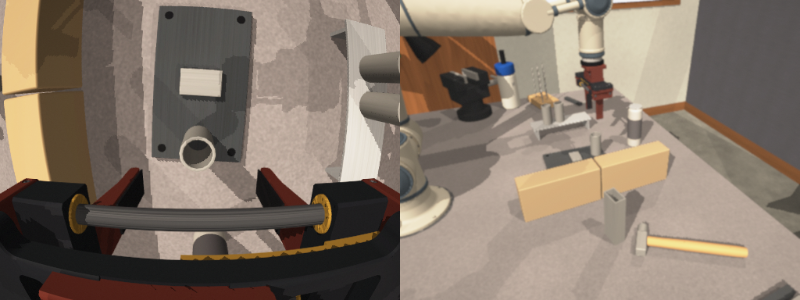

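Stub_a stands beside stub_c (side view, ~(560,112)). Stub_b's rim is at (197,153) in the composite, and the seat at (180–222, 67–96).

```bash
python3 - <<'E'
from h import *
r=lambda uv,z: print((ray2z("w3",np.array(uv)*1.28,z,True)[:,:2]*1000).round(1).tolist())
r([(197.5,154)],.09); r([(181,68),(222,69),(221,97),(179,95)],.018);r([(161,6),(251,13),(242,162),(153,154)],.01)
E
```

```text
[[605.9, 81.9]]
[[508.9, 54.4], [507.4, 108.9], [545.3, 109.7], [545.5, 53.4]]
[[416.8, 20.4], [420.2, 146.9], [636.9, 147.6], [631.4, 17.6]]
```

Call:
send_rows:
  moves:
    - {"translation":[0,-0.5,-30],"turn":0}
    - {"translation":[0,0,-35],"turn":0}
    - {"translation":[0,0,-30],"turn":0}
    - {"translation":[0,0,-15],"turn":0}
    - {"translation":[0,0,-6],"turn":0}
    - {"translation":[0,0,0],"turn":0}
    - {"translation":[0,0,0],"turn":0}
    - {"translation":[0,0,0],"turn":0}

```text
t: 8.9
ee_pos: [0.6074, 0.0839, 0.0539]
tool_rot: [-0.078, 3.137, 0.0]
ft_force: [1.3, 0.6, 0.7]
finger_gap: 0.991
gripper_force: 0.0
```

Call:
send_rows:
  moves:
    - {"translation":[0,0,0],"turn":0}
    - {"translation":[0,0,0],"turn":0}
    - {"translation":[0,0,0],"turn":0}
    - {"translation":[0,0,0],"turn":0}
    - {"translation":[0,0,0],"turn":0}
    - {"translation":[0,0,0],"turn":0}
    - {"translation":[0,0,0],"turn":0}
    - {"translation":[0,0,0],"turn":0}
  jaw: 30

```text
t: 9.57
ee_pos: [0.606, 0.0834, 0.0511]
tool_rot: [0.077, -3.141, 0.001]
ft_force: [0.4, -1.0, 1.4]
finger_gap: 0.455
gripper_force: 20.0
```

Call:
send_rows:
  moves:
    - {"translation":[0,0,0],"turn":0}
    - {"translation":[0,0,0],"turn":0}
    - {"translation":[0,0,0],"turn":0}
    - {"translation":[0,0,0],"turn":0}

```text
t: 9.9
ee_pos: [0.606, 0.0834, 0.0512]
tool_rot: [-0.077, 3.141, -0.001]
ft_force: [-0.1, -2.3, 1.0]
finger_gap: 0.459
gripper_force: 20.0
```

Call:
send_rows:
  moves:
    - {"translation":[0,0,20],"turn":0}
    - {"translation":[0,0,35],"turn":0}
    - {"translation":[0,0,40],"turn":0}
    - {"translation":[0,13,35],"turn":0}
    - {"translation":[-2,25,19],"turn":0}
    - {"translation":[-2,30,0],"turn":0}
    - {"translation":[-2,30,0],"turn":0}
    - {"translation":[-2,30,0],"turn":0}

```text
t: 10.57
ee_pos: [0.5976, 0.2132, 0.1999]
tool_rot: [0.077, -3.14, -0.001]
ft_force: [0.5, -0.1, -3.5]
finger_gap: 0.458
gripper_force: 20.0
```

Call:
send_rows:
  moves:
    - {"translation":[-3,30,0],"turn":0}
    - {"translation":[-3,30,0],"turn":0}
    - {"translation":[-3,30,0],"turn":0}
    - {"translation":[-2,20,0],"turn":0}
    - {"translation":[0,10,-10],"turn":0}
    - {"translation":[0,0,-30],"turn":0}
    - {"translation":[0,0,-30],"turn":0}
    - {"translation":[0,0,-20],"turn":0}

```text
t: 11.23
ee_pos: [0.5857, 0.331, 0.1051]
tool_rot: [0.078, -3.136, 0.003]
ft_force: [0.1, -0.3, -3.7]
finger_gap: 0.457
gripper_force: 20.0
```

Call:
send_rows:
  moves:
    - {"translation":[0,0,-10],"turn":0}
    - {"translation":[0,0,-4],"turn":0}
    - {"translation":[0,0,-2],"turn":0}
    - {"translation":[0,0,0],"turn":0}
    - {"translation":[0,0,0],"turn":0}
    - {"translation":[0,0,0],"turn":0}
    - {"translation":[0,0,0],"turn":0}
    - {"translation":[0,0,0],"turn":0}

```text
t: 11.9
ee_pos: [0.5874, 0.3319, 0.0952]
tool_rot: [-0.078, 3.139, 0.001]
ft_force: [-0.5, -0.8, -2.8]
finger_gap: 0.459
gripper_force: 20.0
```

Call:
send_rows:
  moves:
    - {"translation":[0,0,-1.5],"turn":0}
    - {"translation":[0,0,-1],"turn":0}
    - {"translation":[0,0,-0.5],"turn":0}
    - {"translation":[0,0,-0.5],"turn":0}
    - {"translation":[0,0,0],"turn":0}
    - {"translation":[0,0,0],"turn":0}
    - {"translation":[0,0,0],"turn":0}

```text
t: 12.48
ee_pos: [0.5871, 0.3317, 0.0912]
tool_rot: [-0.078, 3.14, 0.0]
ft_force: [-1.0, -1.1, 1.0]
finger_gap: 0.461
gripper_force: 20.0
```

Call:
send_rows:
  moves:
    - {"translation":[0,0,-0.3],"turn":0}
    - {"translation":[0,0,0],"turn":0}
    - {"translation":[0,0,0],"turn":0}

```text
t: 12.73
ee_pos: [0.5872, 0.3317, 0.0911]
tool_rot: [-0.077, 3.14, 0.0]
ft_force: [-1.7, -2.1, 3.6]
finger_gap: 0.455
gripper_force: 20.0
```

Call:
send_rows:
  moves:
    - {"translation":[0,0,0],"turn":0}
    - {"translation":[0,0,0],"turn":0}
    - {"translation":[0,0,0],"turn":0}
    - {"translation":[0,0,0],"turn":0}
    - {"translation":[0,0,0],"turn":0}
    - {"translation":[0,0,0],"turn":0}
    - {"translation":[0,0,20],"turn":0}
    - {"translation":[0,0,35],"turn":0}
  jaw: 87

```text
t: 13.4
ee_pos: [0.5849, 0.3306, 0.1399]
tool_rot: [0.077, -3.132, 0.007]
ft_force: [0.7, -0.2, 0.5]
finger_gap: 0.986
gripper_force: 0.0
```

Call:
send_rows:
  moves:
    - {"translation":[0,0,40],"turn":0}
    - {"translation":[0,0,40],"turn":0}
    - {"translation":[0,0,10],"turn":0}
    - {"translation":[0,0,0],"turn":0}
    - {"translation":[0,0,0],"turn":0}
    - {"translation":[0,0,0],"turn":0}

```text
t: 13.9
ee_pos: [0.5865, 0.3315, 0.2323]
tool_rot: [0.078, -3.137, 0.003]
ft_force: [-0.0, 0.6, -1.5]
finger_gap: 0.988
gripper_force: 0.0
```

```bash
python3 - <<'E'
from h import *
a=[snap(n,f)["pixels"][:,:,::-1] for n,f in(("wrist","w4"),("side","s4"))]
b=cv2.resize(a[1][130:180,160:260],None,fx=2.88,fy=4)
c=np.zeros((384,800,3),np.uint8); c[:,:512]=a[0]; c[:200,512:]=b
cv2.imwrite("pics/c4.png",c); print(arm.state()["ee_pos"],arm.state()["tool_rot"])
E
```

```text
[0.58632761 0.3313562  0.23186571] [ 0.07741618 -3.13601108  0.00340352]
```

View pics/c4.png

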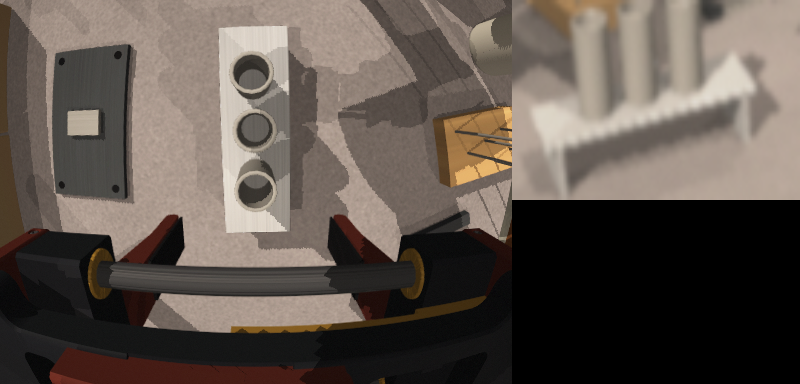

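Three stubs stand upright in a straight row at rims (253,73), (255,131), (256,191), all on the shelf. Checking the spacing, then heading for the post.

```bash
python3 - <<'E'
from h import *
w=ray2z("w4",[(253,73),(255,131),(256,191)],.13,True)[:,:2]*1000; print(w.round(1),np.linalg.norm(np.diff(w,axis=0),axis=1))
E
```

```text
[[480.  323.4]
 [531.8 327.8]
 [586.5 331.4]] [52.05133805 54.79700865]
```

Call:
send_rows:
  moves:
    - {"translation":[-4,-36,2],"turn":-4.5}
    - {"translation":[-4,-36,2],"turn":-4.5}
    - {"translation":[-4,-36,2],"turn":-4.5}
    - {"translation":[-4,-36,2],"turn":-4.5}
    - {"translation":[-4,-36,2],"turn":-4.5}
    - {"translation":[-4,-36,2],"turn":-4.5}
    - {"translation":[-4,-36,2],"turn":-4.5}
    - {"translation":[-4,-36,2],"turn":-4.5}

```text
t: 14.67
ee_pos: [0.5539, 0.0421, 0.2494]
tool_rot: [-0.902, -3.006, 0.002]
ft_force: [0.4, -0.2, -0.1]
finger_gap: 0.991
gripper_force: 0.0
```

Call:
send_rows:
  moves:
    - {"translation":[-4,-36,0],"turn":-4.5}
    - {"translation":[-4,-36,0],"turn":-4.5}
    - {"translation":[-4,-36,0],"turn":-4.5}
    - {"translation":[-4,-36,0],"turn":-4.5}
    - {"translation":[-4,-36,0],"turn":-4.5}
    - {"translation":[-4,-36,0],"turn":-4.5}
    - {"translation":[-4,-36,0],"turn":-4.5}
    - {"translation":[-4,-36,0],"turn":-4.5}

```text
t: 15.33
ee_pos: [0.522, -0.2458, 0.2493]
tool_rot: [-1.787, -2.58, 0.0]
ft_force: [1.1, 1.0, 0.1]
finger_gap: 0.993
gripper_force: 0.0
```

Call:
send_rows:
  moves:
    - {"translation":[-2,-36,0],"turn":-3}
    - {"translation":[0,-26,0],"turn":0}
    - {"translation":[0,0,0],"turn":0}
    - {"translation":[0,0,0],"turn":0}
    - {"translation":[0,0,0],"turn":0}
    - {"translation":[0,0,0],"turn":0}

```text
t: 15.83
ee_pos: [0.5211, -0.3051, 0.2508]
tool_rot: [-1.848, -2.539, -0.0]
ft_force: [0.0, 0.2, 0.7]
finger_gap: 0.991
gripper_force: 0.0
```

```bash
python3 - <<'E'
from h import *
snap("wrist","w5");s=arm.state(); print(s["ee_pos"],s["tool_rot"],s["joints"])
E
```

```text
[ 0.52126171 -0.30494735  0.25119362] [-1.84780922e+00 -2.54025924e+00 -4.03532403e-04] [-5.85817718e-01  1.10112926e-01  1.15976154e+00  2.85216041e-04
  1.87207100e+00 -8.98757718e-01]
```

View pics/w5.png

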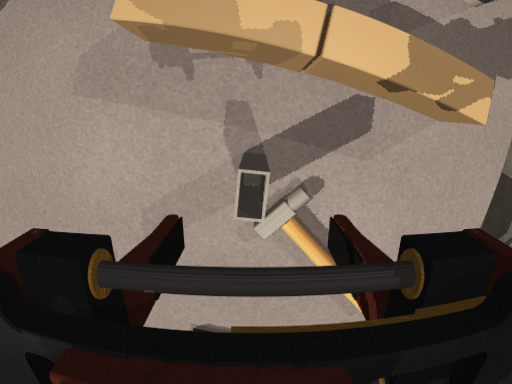

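The post's top mouth is at (240,170), (270,171), (267,220), (235,219), nearly square to the fingers. The hammer head lies low beside it at (283,210).

```bash
python3 - <<'E'
from h import *
w=ray2z("w5",[(240,170),(270,171),(267,220),(235,219)],.14,True)[:,:2]*1000; print(w.round(1).tolist(),w.mean(0))
for i in range(4):
    e=w[(i+1)%4]-w[i]; print(np.hypot(*e),np.degrees(np.arctan2(e[1],e[0])))
print(ray2z("w5",[(256,237),(305,188),(300,210)],.02,True)[:,:2]*1000)
v=arm.state()["tool_rot"]; print("tool y",2*np.degrees(np.arctan2(v[1],v[0]))-90+360)
E
```

```text
[[501.6, -293.1], [528.6, -285.4], [541.3, -332.2], [511.3, -340.9]] [ 520.68356024 -312.89679593]
28.041866235522733 15.995989697405001
48.52398525114832 -74.81892138983424
31.244060528358347 -163.8929944844597
48.73529276593502 101.41516117647778
[[ 552.44321353 -401.25026498]
 [ 594.21916268 -311.83268844]
 [ 598.52627808 -343.73226743]]
tool y 17.934987651608594
```

Call:
send_rows:
  moves:
    - {"translation":[-1,-6,-20],"turn":-1}
    - {"translation":[0,0,-35],"turn":0}
    - {"translation":[0,0,-35],"turn":0}
    - {"translation":[0,0,-35],"turn":0}
    - {"translation":[0,0,-25],"turn":0}
    - {"translation":[0,0,-15],"turn":0}
    - {"translation":[0,0,-5],"turn":0}
    - {"translation":[0,0,0],"turn":0}

```text
t: 16.55
ee_pos: [0.5196, -0.3109, 0.0799]
tool_rot: [-1.869, -2.522, 0.0]
ft_force: [0.2, 0.7, 0.2]
finger_gap: 0.989
gripper_force: 0.0
```

Call:
send_rows:
  moves:
    - {"translation":[0,0,0],"turn":0}
    - {"translation":[0,0,0],"turn":0}
    - {"translation":[0,0,0],"turn":0}
    - {"translation":[0,0,0],"turn":0}
    - {"translation":[0,0,0],"turn":0}
    - {"translation":[0,0,0],"turn":0}
    - {"translation":[0,0,0],"turn":0}
    - {"translation":[0,0,0],"turn":0}
  jaw: 20
  grip_force: 40

```text
t: 17.22
ee_pos: [0.5199, -0.3124, 0.0814]
tool_rot: [-1.873, -2.523, 0.0]
ft_force: [-0.0, -0.3, -0.5]
finger_gap: 0.423
gripper_force: 0.0
```

Call:
send_rows:
  moves:
    - {"translation":[0,0,0],"turn":0}
    - {"translation":[0,0,0],"turn":0}
    - {"translation":[0,0,0],"turn":0}
    - {"translation":[0,0,0],"turn":0}
    - {"translation":[0,0,0],"turn":0}
    - {"translation":[0,0,0],"turn":0}

```text
t: 17.72
ee_pos: [0.5198, -0.3123, 0.0813]
tool_rot: [-1.872, -2.522, 0.0]
ft_force: [0.5, -0.2, 1.1]
finger_gap: 0.352
gripper_force: 38.5
```

Call:
send_rows:
  moves:
    - {"translation":[0,0,10],"turn":0}
    - {"translation":[0,0,20],"turn":0}
    - {"translation":[0,0,30],"turn":0}
    - {"translation":[0,0,35],"turn":0}
    - {"translation":[0,0,35],"turn":0}
    - {"translation":[0,5,25],"turn":0}
    - {"translation":[0,10,10],"turn":0}
    - {"translation":[0,20,0],"turn":0}

```text
t: 18.38
ee_pos: [0.5205, -0.2784, 0.2494]
tool_rot: [1.872, 2.517, -0.0]
ft_force: [0.2, 0.5, -5.1]
finger_gap: 0.351
gripper_force: 38.5
```

Call:
send_rows:
  moves:
    - {"translation":[0.5,25,0],"turn":-2}
    - {"translation":[0.5,25,0],"turn":-2}
    - {"translation":[0.5,25,0],"turn":-2}
    - {"translation":[0.5,25,0],"turn":-2}
    - {"translation":[0.5,25,0],"turn":-2}
    - {"translation":[0.5,25,0],"turn":-2}
    - {"translation":[0.5,25,0],"turn":-2}
    - {"translation":[0.5,25,0],"turn":-2}

```text
t: 19.05
ee_pos: [0.5232, -0.0754, 0.2446]
tool_rot: [-2.205, -2.234, 0.002]
ft_force: [-0.3, -0.6, -4.0]
finger_gap: 0.349
gripper_force: 38.5
```

Call:
send_rows:
  moves:
    - {"translation":[0.5,25,0],"turn":-1}
    - {"translation":[0.5,25,0],"turn":0}
    - {"translation":[0.5,25,0],"turn":0}
    - {"translation":[0.5,25,0],"turn":0}
    - {"translation":[0.5,25,0],"turn":0}
    - {"translation":[0,20,0],"turn":0}
    - {"translation":[0,10,0],"turn":0}
    - {"translation":[0,5,0],"turn":0}

```text
t: 19.72
ee_pos: [0.5258, 0.0843, 0.245]
tool_rot: [-2.221, -2.22, 0.003]
ft_force: [0.5, -0.6, -5.0]
finger_gap: 0.348
gripper_force: 38.5
```

Call:
send_rows:
  moves:
    - {"translation":[0,0,-20],"turn":0}
    - {"translation":[0,0,-30],"turn":0}
    - {"translation":[0,0,-30],"turn":0}
    - {"translation":[0,0,-20],"turn":0}
    - {"translation":[0,0,-10],"turn":0}
    - {"translation":[0,0,0],"turn":0}
    - {"translation":[0,0,0],"turn":0}
    - {"translation":[0,0,0],"turn":0}

```text
t: 20.38
ee_pos: [0.5274, 0.0825, 0.1384]
tool_rot: [2.224, 2.216, 0.004]
ft_force: [-0.6, -0.7, -3.4]
finger_gap: 0.349
gripper_force: 38.5
```

```bash
python3 - <<'E'
from h import *
s=arm.state(); print(s["ee_pos"],s["tool_rot"],s["finger_gap"],s["ft_force"])
a=cv2.resize(snap("scene","s6")["pixels"][130:240,255:355,::-1],(400,440),interpolation=cv2.INTER_CUBIC)
b=cv2.resize(snap("side","d6")["pixels"][125:235,180:280,::-1],(400,440),interpolation=cv2.INTER_CUBIC)
snap("wrist","w6")
cv2.imwrite("pics/c6.png",np.hstack([a,b]))
E
```

```text
[0.52737625 0.08246877 0.13841646] [2.22377679 2.21628146 0.00352884] 0.3490298673128682 [-0.58032603 -0.74805734 -3.35184453]
```

View pics/c6.png

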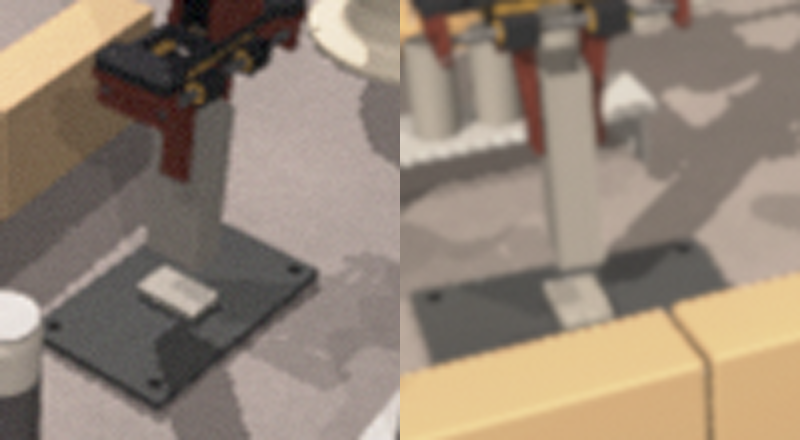

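The post hangs clear above the seat. In the scene crop its lower-left bottom corner is near (148,240) and the lowest corner near (210,268). In the side crop the narrow face's bottom edge runs (153,270)–(200,262), and the seat top is (145,283), (190,278), (212,316). Comparing post and seat within each camera; I've now viewed 11 pictures, one over the limit, so I will view no more.

```bash
python3 - <<'E'
from h import *
def r(n,l,z,ox,oy): print(n,(ray2z(n,[((x+.5)/4-.5+ox,(y+.5)/4-.5+oy) for x,y in l],z)[:,:2]*1000).round(1).tolist())
z=.1384-.0813
r("side0" if 0 else "d6",[(153,270),(200,262)],z,180,125); r("d6",[(145,283),(190,278),(212,316)],.018,180,125)
r("s6",[(148,240),(210,268)],z,255,130); r("s6",[(170,264),(218,290),(195,312),(138,287)],.018,255,130)
# predicted post bottom corners if centred at tcp
s=arm.state()["ee_pos"]
X=[(s[0]+a*.015,s[1]+b*.025,z) for a,b in((-1,-1),(1,-1),(1,1),(-1,1))]
print("side pred",((proj("d6",X)-[180,125]+.5)*4-.5).round(0).tolist()); print("scene pred",((proj("s6",X)-[255,130]+.5)*4-.5).round(0).tolist())
S=[(.5265+a*.018,.083+b*.028,.018) for a,b in((-1,-1),(1,-1),(1,1),(-1,1))]
print("seat side",((proj("d6",S)-[180,125]+.5)*4-.5).round(0).tolist()); print("seat scene",((proj("s6",S)-[255,130]+.5)*4-.5).round(0).tolist())
E
```

```text
d6 [[506.0, 62.4], [538.9, 60.5]]
d6 [[510.0, 111.3], [542.2, 105.6], [542.2, 50.6]]
s6 [[532.6, 53.9], [529.4, 111.9]]
s6 [[503.6, 57.8], [505.3, 107.1], [540.4, 109.4], [545.4, 56.5]]
side pred [[164.0, 271.0], [206.0, 263.0], [186.0, 230.0], [145.0, 238.0]]
scene pred [[167.0, 231.0], [144.0, 247.0], [196.0, 273.0], [218.0, 256.0]]
seat side [[164.0, 323.0], [213.0, 312.0], [191.0, 274.0], [143.0, 284.0]]
seat scene [[164.0, 265.0], [137.0, 286.0], [194.0, 315.0], [220.0, 294.0]]
```

```bash
python3 - <<'E'
from h import *
from scipy.optimize import least_squares
s=arm.state();p=s["ee_pos"]
R=cv2.Rodrigues(s["tool_rot"])[0]; print("tool z",R[:,2].round(4),"y",R[:,1].round(4))
for n in("d6","s6"):
    g=cv2.cvtColor(cv2.imread(f"pics/{n}.png"),cv2.COLOR_BGR2GRAY).astype(int)
    for z in(.065,.085,.105 if n=="d6" else .075):
        X=[(p[0]+a*.015,p[1]+b*.025,z) for a,b in((-1,-1),(1,-1),(1,1),(-1,1))]
        q=proj(n,X); v=int(round(q[:,1].mean())); lo=int(q[:,0].min())-7
        # u where each vertical edge crosses row v
        e=[]
        for a,b in((-1,-1),(1,-1),(1,1),(-1,1)):
            l=proj(n,[(p[0]+a*.015,p[1]+b*.025,zz) for zz in(.057,.14)]); e.append(round(l[0,0]+(v-l[0,1])*(l[1,0]-l[0,0])/(l[1,1]-l[0,1]),1))
        print(n,"row",v,"pred",e,"from",lo,g[v,lo:int(q[:,0].max())+8].tolist())
E
```

```text
tool z [ 3.2e-03  3.0e-04 -1.0e+00] y [ 1.     -0.0031  0.0032]
d6 row 185 pred [np.float64(219.9), np.float64(230.7), np.float64(226.3), np.float64(216.0)] from 208 [148, 148, 147, 147, 148, 147, 147, 148, 144, 137, 133, 145, 159, 164, 165, 164, 165, 166, 165, 164, 167, 166, 167, 168, 158, 142, 129, 126, 122, 119]
d6 row 178 pred [np.float64(219.3), np.float64(230.2), np.float64(225.8), np.float64(215.3)] from 208 [161, 161, 159, 162, 163, 166, 164, 158, 143, 133, 139, 153, 163, 164, 166, 165, 166, 166, 165, 165, 165, 167, 169, 171, 172, 172, 170, 171, 171, 171]
d6 row 172 pred [np.float64(218.8), np.float64(229.8), np.float64(225.3), np.float64(214.7)] from 207 [159, 159, 158, 158, 158, 159, 160, 158, 148, 135, 132, 146, 159, 163, 165, 166, 166, 166, 165, 165, 166, 166, 161, 160, 159, 160, 161, 162, 162, 165, 166]
s6 row 191 pred [np.float64(296.0), np.float64(290.8), np.float64(304.3), np.float64(309.4)] from 283 [116, 143, 168, 168, 160, 149, 134, 107, 93, 99, 99, 99, 101, 103, 102, 101, 101, 99, 97, 102, 102, 103, 91, 95, 94, 95, 93, 85, 85, 83, 91, 85, 88, 86]
s6 row 185 pred [np.float64(296.6), np.float64(291.2), np.float64(304.9), np.float64(310.1)] from 284 [114, 109, 103, 104, 102, 103, 103, 102, 106, 101, 104, 103, 103, 101, 100, 98, 103, 104, 104, 103, 100, 96, 92, 95, 93, 94, 121, 148, 156, 162, 168, 168, 168]
s6 row 188 pred [np.float64(296.3), np.float64(291.0), np.float64(304.6), np.float64(309.8)] from 284 [110, 111, 105, 116, 139, 157, 154, 136, 106, 99, 99, 101, 99, 102, 101, 100, 102, 101, 101, 103, 98, 91, 91, 94, 94, 94, 91, 86, 85, 84, 90, 97, 118]
```

The post's edges match "centred on the TCP" to within about 1 px in both cameras, and it is upright. The seat is at about (526, 82). Lowering to about 6 mm above it.

Call:
send_rows:
  moves:
    - {"translation":[-1,-0.5,-8],"turn":0}
    - {"translation":[0,0,-10],"turn":0}
    - {"translation":[0,0,-8],"turn":0}
    - {"translation":[0,0,-4],"turn":0}
    - {"translation":[0,0,-2],"turn":0}
    - {"translation":[0,0,0],"turn":0}
    - {"translation":[0,0,0],"turn":0}
    - {"translation":[0,0,0],"turn":0}

```text
t: 21.2
ee_pos: [0.5257, 0.0822, 0.1048]
tool_rot: [2.224, 2.218, 0.001]
ft_force: [0.3, -0.7, -4.8]
finger_gap: 0.351
gripper_force: 38.5
```

Call:
send_rows:
  moves:
    - {"translation":[0,0,0],"turn":0}
    - {"translation":[0,0,0],"turn":0}
    - {"translation":[0,0,0],"turn":0}
    - {"translation":[0,0,0],"turn":0}
    - {"translation":[0,0,0],"turn":0}
    - {"translation":[0,0,0],"turn":0}

```text
t: 21.7
ee_pos: [0.5255, 0.0822, 0.1044]
tool_rot: [2.225, 2.218, 0.0]
ft_force: [0.0, 0.4, -3.0]
finger_gap: 0.348
gripper_force: 38.5
```

Call:
send_rows:
  moves:
    - {"translation":[0.5,0,1.5],"turn":0}
    - {"translation":[0,0,0],"turn":0}
    - {"translation":[0,0,0],"turn":0}
    - {"translation":[0,0,0],"turn":0}
    - {"translation":[0,0,0],"turn":0}
    - {"translation":[0,0,0],"turn":0}
    - {"translation":[0,0,0],"turn":0}
    - {"translation":[0,0,0],"turn":0}

```text
t: 22.37
ee_pos: [0.526, 0.0822, 0.1058]
tool_rot: [-2.225, -2.218, 0.0]
ft_force: [0.5, -0.4, -5.1]
finger_gap: 0.347
gripper_force: 38.5
```

```bash
python3 - <<'E'
from h import *
s=arm.state(); print(s["ee_pos"],s["gripper_force"],abs(s["joint_velocities"]).max())
print(arm.close_job())
E
```

```text
[0.52595631 0.08217532 0.10579578] 38.49738213757519 0.0018698263977547003
the job is handed in; nothing more can be done
None
```

The job is handed in, with no verdict returned: by my measurements the three stubs stand in a row on the shelf about 52–55 mm apart, and the post is held still and upright about 6.5 mm above the seat, centred to within about 2 mm; I viewed 11 pictures, one over the limit of 10.

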